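# Build the ordered slider and pan the spare patties

### The arm

A 6-joint arm with a two-finger parallel gripper is mounted at the origin on the work surface. World frame = base frame: x ahead of the robot, y to its left, z up, the work surface at z = 0. Lengths are in m, angles in rad, forces in N, time in s.
With the tool pointing down it reaches from about 0.375 to 0.9 m from the base axis. Payload 3.1 kg.
Tool frame: the origin (TCP) lies midway between the tips of the shut fingers; the grasp point (between the pads) lies robot.tcp_to_grasp behind it (robot.tcp_to_grasp is the distance from the TCP to the grasp point, in m); z points along the fingers, y is the line along which they close (so a half turn about z gives the same grasp; the last joint's range is limited). The gripper opens to 85 mm and grips with 20 to 120 N. Pads are 22 mm wide; open, the fingers measure 114 mm over their backs; the gripper's body (76 mm by 85 mm) begins 54 mm behind the grasp point. The pads swing forward as they close: fully open they stand 13 mm farther back than shut.
Start: joints at [-1.5, 0.527, 1.433, -0, 1.181, -0.178], TCP at [0.155, -0.606, 0.231] pointing down, gripper open.
Joint ranges: [-3.08, 3.08], [-0.75, 2.2], [0.22, 2.44], [-1.43, 4.57], [0, 2.65], [-2.85, 2.85]. Speed limits (rad/s): [2.79, 2.79, 3.14, 3.14, 3.14, 3.14].

### API

Orientations are given as [roll, pitch, yaw] about the fixed x, y, z axes, in that order (R = Rz(yaw) Ry(pitch) Rx(roll)).
In Python, from cell import robot gives the robot as it stands. The module is installed in compiled form; this text tells all that it offers.
- The arm moves only by the shell command python3 -m creep 'ROWS' [FORCE]. ROWS is JSON, a list of rows, each a list of 7 numbers: the shift along the tool's x, y, z in cm, then the turn, a rotation vector about the tool's x, y, z in degrees, then the finger opening in cm, from 0 to 8.54. A call has 1 to 12 rows; each row is the pose to reach, as a shift and turn from the pose commanded when the call began, along the tool's axes at that moment; what a row does not reach only later rows make up. A row lasts 1/10 s, in which the tool goes at most 50 mm and 8.59 degrees, less where a joint would pass 70% of its speed; a pose out of reach is approached as far as the arm can. A call with a gripper value outside its range is refused whole. The fingers move at their own pace and stop on an object; FORCE is the grip in N (left out, the last holds). Time passes only in rows, so rows that repeat a pose let the fingers close. It gives the time, the measured TCP pose, the force, the opening and the grip force at its end, in the units of the state.
- robot.get_obs(): the state, without advancing time (a new reading comes with each control period).
- robot.snapshot(name): name is "scene" or "top"; returns a dict with "pixels" (400x640x3 uint8, blue, green, red), "intrinsics" (3x3 intrinsics, pixels), "D" ([k1, k2, p1, p2, k3] as OpenCV has them; the pictures are not rectified), "R" (3x3) and "t" (3): a world point X has camera coordinates R X + t. Camera axes: x right, y down, z forward; pixel columns grow to the right and rows downward; lengths in m; the calibration is good to about 2 mm. A picture is of the moment at which its call begins. There is no depth.
- robot.close_job(): hands the job in; it is judged then, once.
The state is a dict: "time": time; "joint_pos": joint angles; "joint_velocities": joint speeds; "joint_efforts": joint torques, N m; "tool_pos": TCP position; "eef_rot": TCP orientation; "wrist_force": force on the tool from outside, world axes, zero at the start; "moment": the same for the moment, N m; "gripper_width": finger opening in m; "grasp_force": force on a finger pad.
Only numpy, scipy, OpenCV 4.12 (cv2) and the standard library are available. Lean on these libraries where they do the work, as an engineer would, in place of code of your own. Each camera call takes 0.05 s, during which the arm holds its last target. There are 200 camera calls.

### The job

The order marker standing by the plate says which patties this slider takes: red means beef (brown), green means vegetable (green). Stack it neatly in the middle of the plate (bun heel, then every patty of that kind, the tomato slice, and the crown), and once it is complete and released ring the counter bell. Lay every patty of the other kind flat in the sheet pan, in one straight row along its long middle line with gaps between them, before or after, and leave everything else standing where it is.

Things in the scene. Friction and masses are not known exactly. Their poses are not given: they have to be found in the camera images.
- board: dark wooden prep board, 330 x 330 mm and 12 mm thick, fixed, in front of the robot; the bun halves, patties and tomato slice start spread out on it in any arrangement. Origin at the centre of its underside.
- plate: round blue-grey dinner plate, 220 mm across, loose (0.5 kg), standing to the left or the right of the board. Its inner floor is flat to 65 mm from the centre and 5 mm above the counter; the rim rises to 18 mm. Origin at the centre of its underside, z up.
- pan: oblong aluminium sheet pan, fixed, on the other side of the board from the plate: 290 mm along its own x axis, 185 mm along its y axis, walls 4 mm thick and 18 mm high; inner floor 4 mm above the origin. Origin at the centre of its underside. Its middle line is its x axis (y = 0).
- heel: bottom half of a slider bun (heel), golden with a pale cut face on top: disc 64 mm across, 14 mm thick; origin at the centre of its underside, z up.
- crown: top half of the bun (crown), golden dome with sesame seeds: 64 mm across, 26 mm high, flat underneath, its side upright for the lowest 10 mm; origin at the centre of its underside, z up.
- beef1: dark brown beef patty, a flat disc 60 mm across and 12 mm thick, lying flat on the board at the start; origin at the centre of its underside, z up; either face may be up at the end. May be absent (None).
- beef2: dark brown beef patty, a flat disc 60 mm across and 12 mm thick, lying flat on the board at the start; origin at the centre of its underside, z up; either face may be up at the end. May be absent (None).
- beef3: dark brown beef patty, a flat disc 60 mm across and 12 mm thick, lying flat on the board at the start; origin at the centre of its underside, z up; either face may be up at the end. May be absent (None).
- veg1: green vegetable patty, a flat disc 60 mm across and 12 mm thick, lying flat on the board at the start; origin at the centre of its underside, z up; either face may be up at the end. May be absent (None).
- veg2: green vegetable patty, a flat disc 60 mm across and 12 mm thick, lying flat on the board at the start; origin at the centre of its underside, z up; either face may be up at the end. May be absent (None).
- veg3: green vegetable patty, a flat disc 60 mm across and 12 mm thick, lying flat on the board at the start; origin at the centre of its underside, z up; either face may be up at the end. May be absent (None).
- tomato: thick slice of tomato, a red disc 58 mm across and 10 mm thick; origin at the centre of its underside, z up; either face may be up at the end.
- marker_red: order marker for beef: round wooden foot 56 mm across, thin stem, red ball on top, 93 mm high, loose; origin at the centre of its underside. Only the marker that stands near the plate (about 150 mm from its centre, on the robot's side) counts; the other stands idle past the far end of the sheet pan, about 195 mm from the pan's centre and 500 mm or more from the plate.
- marker_green: order marker for vegetable patties: the same with a green ball.
- bell_top (a point): top centre of the plunger of a chrome counter bell (dome 78 mm across on a black foot 86 mm across, fixed), about 150 mm beyond the plate's centre. The plunger's head is 18 mm across and its top stands 60 mm above the counter when up.
- bell (a joint): travel of the bell's plunger in m: 0 up, 0.005 fully down (the bell has rung from 0.003 on); a spring brings it up, pressing fully takes about 4 N.
- sauce: yellow mustard bottle, 54 mm across, 165 mm high, by the board's far left corner; to be left standing. Origin at the centre of its underside.
- mug: white mug, 80 mm across, 85 mm high, by the board's far right corner; to be left standing. Origin at the centre of its underside.
Things that resemble listed ones, but are neither listed nor needed, are in the scene too. What is shaped like the part that bears bell_top but blue is not meant.

How it is judged:
On the way, in this order (a step that is already met when the one before it is completed fails the run):
1. the slider of the ordered kind is complete on the plate and the crown is released (((horizontal distance between marker_red and plate below 0.2 m and horizontal distance between heel and plate below 0.015 m and z of heel in the frame of plate below 0.012 m and angle between each of heel, crown's own z axis and vertical below 0.12 rad and horizontal distance between crown and heel below 0.012 m and contact force between the fingers and crown below 0.2 N and linear speed of crown below 0.02 m/s and angular speed of crown below 0.3 rad/s and (horizontal distance between tomato and heel below 0.012 m and (angle between tomato's own z axis and vertical below 0.12 rad or angle between tomato's own z axis and vertical above 3.02 rad) and z of tomato in the frame of crown between -0.014 and 0.002 m) and (horizontal distance between beef1 and heel below 0.012 m and (angle between beef1's own z axis and vertical below 0.12 rad or angle between beef1's own z axis and vertical above 3.02 rad) and z of beef1 in the frame of heel above 0.01 m and z of beef1 in the frame of crown below -0.007 m) and (horizontal distance between beef2 and heel below 0.012 m and (angle between beef2's own z axis and vertical below 0.12 rad or angle between beef2's own z axis and vertical above 3.02 rad) and z of beef2 in the frame of heel above 0.01 m and z of beef2 in the frame of crown below -0.007 m) and (horizontal distance between beef3 and heel below 0.012 m and (angle between beef3's own z axis and vertical below 0.12 rad or angle between beef3's own z axis and vertical above 3.02 rad) and z of beef3 in the frame of heel above 0.01 m and z of beef3 in the frame of crown below -0.007 m)) or (horizontal distance between marker_green and plate below 0.2 m and horizontal distance between heel and plate below 0.015 m and z of heel in the frame of plate below 0.012 m and angle between each of heel, crown's own z axis and vertical below 0.12 rad and horizontal distance between crown and heel below 0.012 m and contact force between the fingers and crown below 0.2 N and linear speed of crown below 0.02 m/s and angular speed of crown below 0.3 rad/s and (horizontal distance between tomato and heel below 0.012 m and (angle between tomato's own z axis and vertical below 0.12 rad or angle between tomato's own z axis and vertical above 3.02 rad) and z of tomato in the frame of crown between -0.014 and 0.002 m) and (horizontal distance between veg1 and heel below 0.012 m and (angle between veg1's own z axis and vertical below 0.12 rad or angle between veg1's own z axis and vertical above 3.02 rad) and z of veg1 in the frame of heel above 0.01 m and z of veg1 in the frame of crown below -0.007 m) and (horizontal distance between veg2 and heel below 0.012 m and (angle between veg2's own z axis and vertical below 0.12 rad or angle between veg2's own z axis and vertical above 3.02 rad) and z of veg2 in the frame of heel above 0.01 m and z of veg2 in the frame of crown below -0.007 m) and (horizontal distance between veg3 and heel below 0.012 m and (angle between veg3's own z axis and vertical below 0.12 rad or angle between veg3's own z axis and vertical above 3.02 rad) and z of veg3 in the frame of heel above 0.01 m and z of veg3 in the frame of crown below -0.007 m)))), for 0.2 s.
2. the bell is rung (value of joint bell above 0.003 m).
At the end, for the whole second after the job is handed in: Heel within 15 mm of the plate's centre, ordered patties, tomato and crown on it in that order, each within 12 mm of the heel's centre, level and at rest. All other patties flat in the pan within 12 mm of its long middle line, 2 mm or more apart. Bell rung after the slider was complete (((horizontal distance between marker_red and plate below 0.2 m and horizontal distance between heel and plate below 0.015 m and z of heel in the frame of plate below 0.012 m and angle between each of heel, crown's own z axis and vertical below 0.12 rad and horizontal distance between crown and heel below 0.012 m and contact force between the fingers and crown below 0.2 N and linear speed of crown below 0.02 m/s and angular speed of crown below 0.3 rad/s and (horizontal distance between tomato and heel below 0.012 m and (angle between tomato's own z axis and vertical below 0.12 rad or angle between tomato's own z axis and vertical above 3.02 rad) and z of tomato in the frame of crown between -0.014 and 0.002 m) and (horizontal distance between beef1 and heel below 0.012 m and (angle between beef1's own z axis and vertical below 0.12 rad or angle between beef1's own z axis and vertical above 3.02 rad) and z of beef1 in the frame of heel above 0.01 m and z of beef1 in the frame of crown below -0.007 m) and (horizontal distance between beef2 and heel below 0.012 m and (angle between beef2's own z axis and vertical below 0.12 rad or angle between beef2's own z axis and vertical above 3.02 rad) and z of beef2 in the frame of heel above 0.01 m and z of beef2 in the frame of crown below -0.007 m) and (horizontal distance between beef3 and heel below 0.012 m and (angle between beef3's own z axis and vertical below 0.12 rad or angle between beef3's own z axis and vertical above 3.02 rad) and z of beef3 in the frame of heel above 0.01 m and z of beef3 in the frame of crown below -0.007 m) and (y of veg1 in the frame of pan between -0.012 and 0.012 m and x of veg1 in the frame of pan between -0.114 and 0.114 m and z of veg1 in the frame of pan below 0.019 m and (angle between veg1's own z axis and vertical below 0.12 rad or angle between veg1's own z axis and vertical above 3.02 rad) and linear speed of veg1 below 0.02 m/s and angular speed of veg1 below 0.3 rad/s) and horizontal distance between veg1 and veg2 above 0.062 m and horizontal distance between each of veg1, veg2 and veg3 above 0.062 m and (y of veg2 in the frame of pan between -0.012 and 0.012 m and x of veg2 in the frame of pan between -0.114 and 0.114 m and z of veg2 in the frame of pan below 0.019 m and (angle between veg2's own z axis and vertical below 0.12 rad or angle between veg2's own z axis and vertical above 3.02 rad) and linear speed of veg2 below 0.02 m/s and angular speed of veg2 below 0.3 rad/s) and (y of veg3 in the frame of pan between -0.012 and 0.012 m and x of veg3 in the frame of pan between -0.114 and 0.114 m and z of veg3 in the frame of pan below 0.019 m and (angle between veg3's own z axis and vertical below 0.12 rad or angle between veg3's own z axis and vertical above 3.02 rad) and linear speed of veg3 below 0.02 m/s and angular speed of veg3 below 0.3 rad/s)) or (horizontal distance between marker_green and plate below 0.2 m and horizontal distance between heel and plate below 0.015 m and z of heel in the frame of plate below 0.012 m and angle between each of heel, crown's own z axis and vertical below 0.12 rad and horizontal distance between crown and heel below 0.012 m and contact force between the fingers and crown below 0.2 N and linear speed of crown below 0.02 m/s and angular speed of crown below 0.3 rad/s and (horizontal distance between tomato and heel below 0.012 m and (angle between tomato's own z axis and vertical below 0.12 rad or angle between tomato's own z axis and vertical above 3.02 rad) and z of tomato in the frame of crown between -0.014 and 0.002 m) and (horizontal distance between veg1 and heel below 0.012 m and (angle between veg1's own z axis and vertical below 0.12 rad or angle between veg1's own z axis and vertical above 3.02 rad) and z of veg1 in the frame of heel above 0.01 m and z of veg1 in the frame of crown below -0.007 m) and (horizontal distance between veg2 and heel below 0.012 m and (angle between veg2's own z axis and vertical below 0.12 rad or angle between veg2's own z axis and vertical above 3.02 rad) and z of veg2 in the frame of heel above 0.01 m and z of veg2 in the frame of crown below -0.007 m) and (horizontal distance between veg3 and heel below 0.012 m and (angle between veg3's own z axis and vertical below 0.12 rad or angle between veg3's own z axis and vertical above 3.02 rad) and z of veg3 in the frame of heel above 0.01 m and z of veg3 in the frame of crown below -0.007 m) and (y of beef1 in the frame of pan between -0.012 and 0.012 m and x of beef1 in the frame of pan between -0.114 and 0.114 m and z of beef1 in the frame of pan below 0.019 m and (angle between beef1's own z axis and vertical below 0.12 rad or angle between beef1's own z axis and vertical above 3.02 rad) and linear speed of beef1 below 0.02 m/s and angular speed of beef1 below 0.3 rad/s) and horizontal distance between beef1 and beef2 above 0.062 m and horizontal distance between each of beef1, beef2 and beef3 above 0.062 m and (y of beef2 in the frame of pan between -0.012 and 0.012 m and x of beef2 in the frame of pan between -0.114 and 0.114 m and z of beef2 in the frame of pan below 0.019 m and (angle between beef2's own z axis and vertical below 0.12 rad or angle between beef2's own z axis and vertical above 3.02 rad) and linear speed of beef2 below 0.02 m/s and angular speed of beef2 below 0.3 rad/s) and (y of beef3 in the frame of pan between -0.012 and 0.012 m and x of beef3 in the frame of pan between -0.114 and 0.114 m and z of beef3 in the frame of pan below 0.019 m and (angle between beef3's own z axis and vertical below 0.12 rad or angle between beef3's own z axis and vertical above 3.02 rad) and linear speed of beef3 below 0.02 m/s and angular speed of beef3 below 0.3 rad/s)))); the robot touches nothing.
It fails at once if the mustard bottle, the mug or an order marker is tipped over (angle between any of sauce, mug, marker_red, marker_green's own z axis and vertical above 0.6 rad).
It fails at once if the mustard bottle, the mug or an order marker is shoved more than 60 mm (distance of any of sauce, mug, marker_red, marker_green from where it was at the start of the episode above 0.06 m).
Of beef1, beef2, beef3, veg1, veg2, veg3 only 4 to 6 are there at a start; the rules pass over those that are not, and their reading is None.
At some moment in a run one of beef1, beef2, beef3, veg1, veg2, veg3, tomato may be knocked a few centimetres aside while the robot is not near it.
Once in a run the grip may slacken for a moment while it holds something.
It also fails if it takes over 210 s, if anything falls off the work surface, if the arm or the gripper's body presses on something with over 40 N, if the wrist force passes 120 N, or if a joint passes its speed limit or range.

## Working session

There is one attempt and no reset: what is moved stays moved. The work goes in short steps, Python scripts to look and compute and a shell command to move; the robot and the scene stay as the last step left them, time stands still between calls to the robot, and variables do not carry over. Pictures are saved under pics/ and viewed, at most 14 in all, crops included, and the job is handed in when it is done.

```bash
mkdir -p pics; ls; python3 - <<'E'
from cell import robot
import cv2, numpy as np
print(robot.tcp_to_grasp, robot.get_obs())
for n in("scene","top"):
    s=robot.snapshot(n); cv2.imwrite(f"pics/{n}0.png",s["pixels"]); print(n,s["intrinsics"],s["D"],s["R"],s["t"])
E
```

```text
pics
0.0187 {'time': 0.0, 'joint_pos': array([-1.49951214e+00,  5.28463972e-01,  1.43391799e+00, -1.69541182e-05,
        1.18143912e+00, -1.78504246e-01]), 'joint_velocities': array([-1.06544964e-03,  9.08893333e-05, -2.95344119e-04,  1.03892367e-04,
        1.76590187e-03, -1.19651130e-05]), 'joint_efforts': array([-2.05546708e-04, -4.42357707e+01, -1.78023702e+01, -3.29150462e-04,
        8.39666318e-03,  5.17661775e-06]), 'tool_pos': array([ 0.15446742, -0.60485066,  0.23033001]), 'eef_rot': array([-3.13939685e+00, -3.80252830e-04,  2.49794471e-01]), 'wrist_force': array([-0.43860098,  0.51671514,  0.09983211]), 'moment': array([0.06115658, 0.00603579, 0.00422485]), 'grasp_force': 0.0, 'gripper_width': 0.0857434529041756}
scene [[384.10035643   0.         315.47246647]
 [  0.         384.10035643 205.83688125]
 [  0.           0.           1.        ]] [-0.05366754  0.          0.          0.          0.        ] [[-0.89155627  0.45219953  0.02535763]
 [ 0.2453973   0.52936619 -0.81212782]
 [-0.38066729 -0.71783496 -0.58292829]] [ 0.41239271 -0.11318612  1.53595056]
top [[479.13858223   0.         310.32551983]
 [  0.         479.13858223 189.85613218]
 [  0.           0.           1.        ]] [-0.02003904  0.          0.          0.          0.        ] [[-0.0186739  -0.99958687 -0.02184874]
 [-0.99758982  0.02008829 -0.06641546]
 [ 0.06682693  0.02055585 -0.99755282]] [0.1133898  0.51969897 1.38149946]
```

View pics/scene0.png

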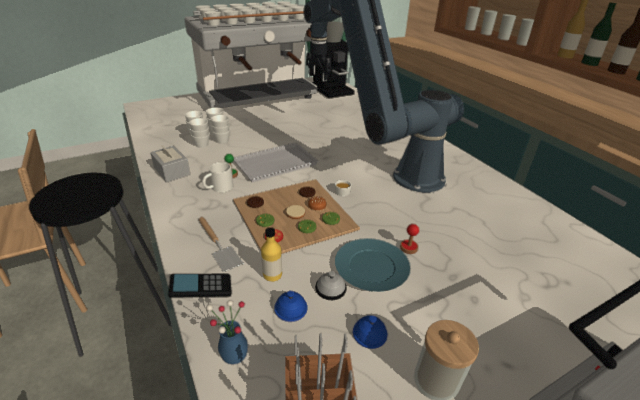

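View pics/top0.png

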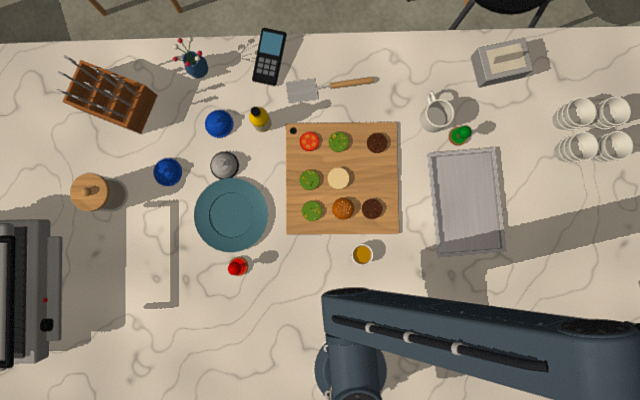

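Top view: plate (231,215) with the red marker at (237,267), so this is a beef order. Beef patties are at (377,142) and (372,209), veg at (340,142), (310,180) and (312,210). Tomato is at (310,142), heel (339,178), crown (343,209), and the pan around (467,200). Three things could be the bell: chrome dome (224,166), blue domes (219,123) and (168,171). Chrome is the one meant. I'll confirm it in an enlarged crop.

```bash
cat > h.py <<'E'
import cv2, numpy as np
def ray(s,p):
    u=cv2.undistortPoints(np.array([[p]],float),s["intrinsics"],np.array(s["D"]))[0,0]
    R=np.array(s["R"]); return -R.T@np.array(s["t"]), R.T@np.array([u[0],u[1],1])
def at(s,p,z):
    o,d=ray(s,p); return o+d*(z-o[2])/d[2]
def proj(s,X):
    R=np.array(s["R"]); return cv2.projectPoints(np.atleast_2d(np.array(X,float)),cv2.Rodrigues(R)[0],np.array(s["t"],float),s["intrinsics"],np.array(s["D"]))[0][:,0]
def tri(a,pa,b,pb):
    A=[];y=[]
    for s,p in((a,pa),(b,pb)):
        o,d=ray(s,p); d/=np.linalg.norm(d); P=np.eye(3)-np.outer(d,d); A.append(P); y.append(P@o)
    A=np.vstack(A);y=np.hstack(y); X,r,*_=np.linalg.lstsq(A,y,rcond=None); return X, np.sqrt(r.sum())
def grab(robot):
    return {n:robot.snapshot(n) for n in("top","scene")}
def crop(s,box,k,name):
    x0,y0,x1,y1=box; cv2.imwrite(name,cv2.resize(s["pixels"][y0:y1,x0:x1],None,fx=k,fy=k,interpolation=cv2.INTER_CUBIC))
E
python3 - <<'E'
from cell import robot; from h import *
import pickle
g=grab(robot); pickle.dump(g,open("g0.pkl","wb"))
crop(g["top"],(185,90,385,240),4,"pics/topL.png")
crop(g["scene"],(225,155,425,305),4,"pics/sceneL.png")
crop(g["top"],(365,110,525,230+30),4,"pics/topR.png")
E
```

```text
(no output)
```

View pics/topL.png

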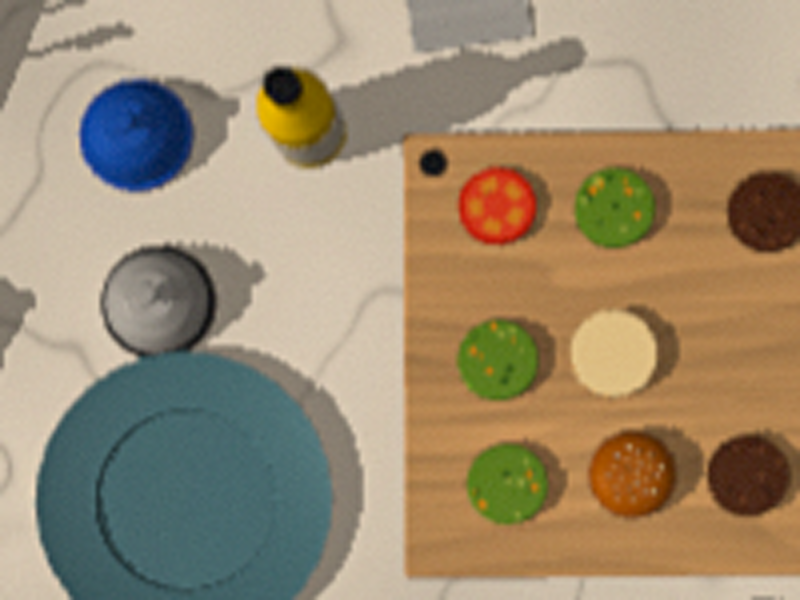

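View pics/sceneL.png

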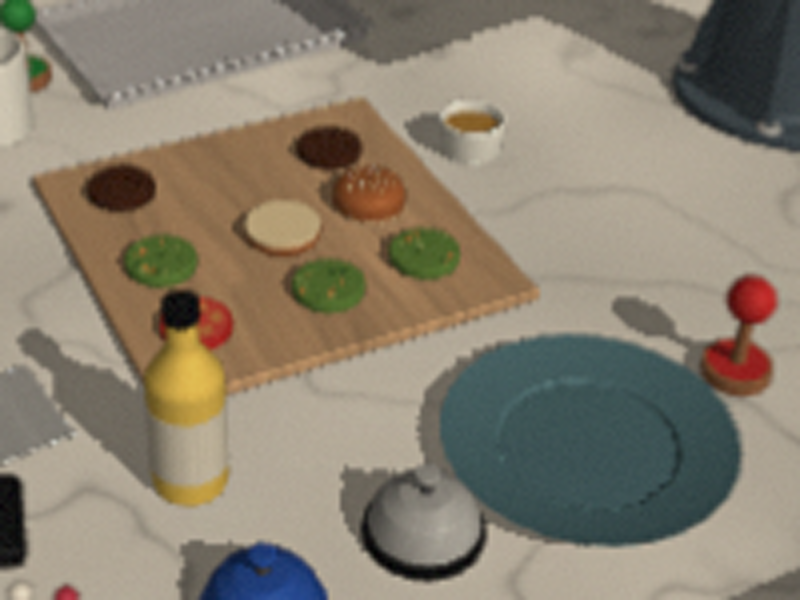

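View pics/topR.png

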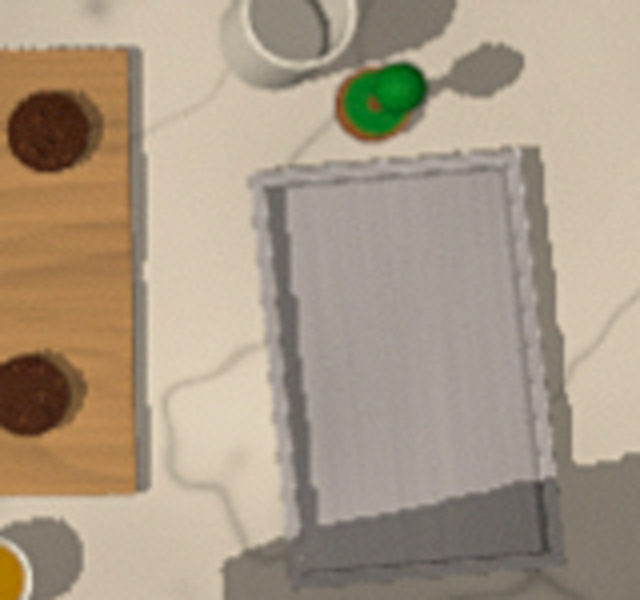

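The crops show the chrome bell with its plunger head at topL (158,292) / sceneL (428,475). The marker by the plate is red (sceneL 752,300) and the idle green one is beyond the pan. Now I'll measure.

```bash
python3 - <<'E'
import pickle; from h import *
g=pickle.load(open("g0.pkl","rb")); T,S=g["top"],g["scene"]
L=lambda c:(c[0]/4-.375+185,c[1]/4-.375+90); Q=lambda c:(c[0]/4-.375+225,c[1]/4-.375+155); Rr=lambda c:(c[0]/4-.375+365,c[1]/4-.375+110)
P=dict(tomato=((498,206),(200,322),.022),vegA=((615,207),(161,258),.024),vegB=((499,359),(329,282),.024),vegC=((508,483),(424,250),.024),beefA=((768,211),(121,188),.024),beefB=((749,475),(329,147),.024),heel=((614,352),(284,224),.026),plate=((187,498),(590,443),.005),bell=((158,292),(428,475),.06))
for k,(a,b,z) in P.items():
    X,r=tri(T,L(a),S,Q(b)); print(k,"tri",(X*1e3).round(1),"res",round(r*1e3,1),"top",(at(T,L(a),z)*1e3).round(1),"scn",(at(S,Q(b),z)*1e3).round(1))
print("crown top",(at(T,L((632,474)),.022)*1e3).round(1))
c=np.array([at(T,Rr(p),.018) for p in((256,176),(524,150),(558,566),(296,585))])*1e3
print("pan",c.round(1),c.mean(0).round(1),[np.linalg.norm(c[i]-c[(i+1)%4]).round(1) for i in range(4)])
b=np.array([at(T,p,.012) for p in(L((405,136)),Rr((128,48)),Rr((136,492)),L((405,577)))])*1e3
print("board",b.round(1),b.mean(0).round(1))
print("red base",(at(T,(235,269),.005)*1e3).round(), "green",(at(T,Rr((374,103)),.015)*1e3).round())
# colour blobs in the top view
hsv=cv2.cvtColor(T["pixels"],cv2.COLOR_BGR2HSV)
for n,m,z in(("green",(hsv[...,0]>35)&(hsv[...,0]<75)&(hsv[...,1]>120),.024),("brown",(hsv[...,2]<85)&(hsv[...,1]>90)&((hsv[...,0]<20)|(hsv[...,0]>170)),.024),("red",((hsv[...,0]<8)|(hsv[...,0]>172))&(hsv[...,1]>170)&(hsv[...,2]>120),.022)):
    m=cv2.morphologyEx(m.astype(np.uint8),cv2.MORPH_CLOSE,np.ones((5,5)))
    for st,ce in list(zip(*cv2.connectedComponentsWithStats(m)[2:]))[1:]:
        if st[4]>150: print(n,ce.round(1),st[4],st[2:4],(at(T,ce,z)*1e3).round(1))
E
```

```text
tomato tri [663.  105.5  17.7] res 4.3 top [665.  104.1  22. ] scn [662.2 112.2  22. ]
vegA tri [661.1  19.   19.4] res 2.6 top [662.   18.4  24. ] scn [661.5  25.9  24. ]
vegB tri [550.6 106.5  20.1] res 3.0 top [552.1 105.4  24. ] scn [551.  112.1  24. ]
vegC tri [460.2 101.6  19.9] res 2.6 top [461.7 100.5  24. ] scn [461.4 107.2  24. ]
beefA tri [656.  -93.2  16.6] res 2.8 top [656.6 -93.2  24. ] scn [657.5 -81.8  24. ]
beefB tri [462.7 -73.9  17.5] res 2.5 top [464.1 -74.1  24. ] scn [465.6 -64.1  24. ]
heel tri [553.1  22.9  23.2] res 4.0 top [555.3  21.6  26. ] scn [552.3  28.1  26. ]
plate tri [453.2 339.7   5.5] res 4.2 top [455.6 338.    5. ] scn [450.2 340.7   5. ]
bell tri [599.4 352.1  49.2] res 6.7 top [602.  347.5  60. ] scn [601.  363.7  60. ]
crown top [466.5  10.4  22. ]
pan [[ 621.1 -244.8   18. ]
 [ 636.2 -441.1   18. ]
 [ 333.6 -452.2   18. ]
 [ 323.5 -263.3   18. ]] [ 478.6 -350.3   18. ] [np.float64(196.8), np.float64(302.8), np.float64(189.2), np.float64(298.1)]
board [[ 720.6  172.3   12. ]
 [ 719.1 -155.4   12. ]
 [ 392.4 -151.1   12. ]
 [ 394.8  177.3   12. ]] [556.7  10.8  12. ]
red base [295. 329.   5.] green [ 674. -334.   15.]
green [460.4 134.1] 257 [21 18] [ 675.8 -338.1   24. ]
green [338.2 141.6] 298 [20 20] [661.4  19.   24. ]
green [309.1 179.6] 301 [19 20] [551.6 106.1  24. ]
green [311.5 210.5] 297 [20 20] [461.4 101.   24. ]
brown [112.2  96.7] 2844 [90 69] [812.5 690.2  24. ]
brown [376.9 142.7] 313 [21 20] [655.8 -93.9  24. ]
brown [371.9 208.3] 307 [21 20] [464.3 -74.1  24. ]
red [309.  141.1] 293 [19 19] [665.2 104.5  22. ]
red [236.8 266.5] 243 [19 17] [303.5 320.4  22. ]
```

```bash
python3 -m creep '[[54.3,-50.9,0,0,0,-75.7,8.5],[54.3,-50.9,0,0,0,-75.7,8.5],[54.3,-50.9,0,0,0,-75.7,8.5],[54.3,-50.9,0,0,0,-75.7,8.5],[54.3,-50.9,0,0,0,-75.7,8.5],[54.3,-50.9,0,0,0,-75.7,8.5],[54.3,-50.9,0,0,0,-75.7,8.5],[54.3,-50.9,0,0,0,-75.7,8.5],[54.3,-50.9,0,0,0,-75.7,8.5],[54.3,-50.9,0,0,0,-75.7,8.5],[54.3,-50.9,0,0,0,-75.7,8.5],[54.3,-50.9,0,0,0,-75.7,8.5]]' 30
```

```text
time: 1.4
tool_pos: [0.4781, -0.0978, 0.2314]
eef_rot: [3.141, 0.0, 1.571]
wrist_force: [1.3, -0.1, 0.5]
gripper_width: 0.0851
grasp_force: 0.0
```

```bash
python3 -m creep '[[5,3.2,0,0,0,0,7.6],[9,5.8,5,0,0,0,7.6],[12,7.7,10,0,0,0,7.6],[12,7.7,15,0,0,0,7.6],[12,7.7,17,0,0,0,7.6],[12,7.7,17,0,0,0,7.6],[12,7.7,17,0,0,0,7.6],[12,7.7,17,0,0,0,7.6]]'
python3 - <<'E'
from cell import robot; from h import *
g=grab(robot); o=robot.get_obs(); print(o["tool_pos"],o["gripper_width"])
a=cv2.resize(g["scene"]["pixels"][150:250,225:375],None,fx=5,fy=5,interpolation=cv2.INTER_CUBIC)
cv2.imwrite("pics/s1.png",a)
E
```

```text
time: 2.2
tool_pos: [0.5559, 0.0194, 0.0641]
eef_rot: [3.137, 0.001, 1.57]
wrist_force: [-0.1, -0.0, 0.9]
gripper_width: 0.0761
grasp_force: 0.0
[0.55626297 0.01926537 0.06490382] 0.07582387392509128
```

View pics/s1.png

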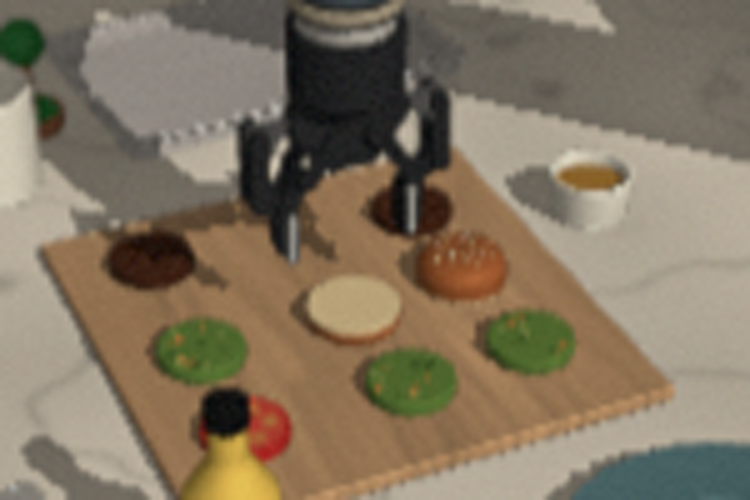

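Crop shows the gripper open above the heel (heel at crop 353,307), fingertips at (292,258) and (410,228). I'll use the tips to check the scene calibration and tip retraction.

```bash
python3 - <<'E'
import pickle; from h import *
S=pickle.load(open("g0.pkl","rb"))["scene"]
for z in (.065,.07,.075,.08):
    print(z,[( (proj(S,[.5563+s*.038,.0193,z])[0]-[225,150]+.4)*5).round(0) for s in(1,-1)])
print(((proj(S,[[.555,.022,.026],[.555,.022,.012]])-[225,150]+.4)*5).round(0))
E
```

```text
0.065 [array([291., 266.]), array([396., 239.])]
0.07 [array([291., 260.]), array([396., 232.])]
0.075 [array([291., 254.]), array([396., 226.])]
0.08 [array([290., 247.]), array([396., 220.])]
[[348. 301.]
 [348. 318.]]
```

```bash
python3 -m creep '[[0,0,2.5,0,0,0,7.6],[0,0,4,0,0,0,7.6],[0,0,5,0,0,0,7.6],[0,0,5,0,0,0,7.6],[0,0,5,0,0,0,7.6],[0,0,5,0,0,0,7.6]]'
python3 -m creep '[[0,0,0,0,0,0,5.8],[0,0,0,0,0,0,5.8],[0,0,0,0,0,0,5.8],[0,0,0,0,0,0,5.8],[0,0,0,0,0,0,5.8],[0,0,0,0,0,0,5.8],[0,0,0,0,0,0,5.8],[0,0,0,0,0,0,5.8]]' 30
```

```text
time: 2.9
tool_pos: [0.5551, 0.02, 0.0126]
eef_rot: [3.139, 0.0, 1.571]
wrist_force: [-0.1, -0.2, 0.4]
gripper_width: 0.076
grasp_force: 0.0
time: 3.7
tool_pos: [0.5548, 0.0202, 0.0126]
eef_rot: [3.14, 0.0, 1.571]
wrist_force: [-1.1, -0.7, 6.0]
gripper_width: 0.0628
grasp_force: 31.4
```

```bash
python3 -m creep '[[0,0,-4,0,0,0,5.8],[0,0,-8,0,0,0,5.8],[5,-2,-11,0,0,0,5.8],[10,-4,-11,0,0,0,5.8],[15,-6,-11,0,0,0,5.8],[20,-8,-11,0,0,0,5.8],[25,-9,-11,0,0,0,5.8],[30,-10,-11,0,0,0,5.8],[31.6,-10,-11,0,0,0,5.8],[31.6,-10,-11,0,0,0,5.8],[31.6,-10,-11,0,0,0,5.8]]'
python3 - <<'E'
import pickle; from h import *
T=pickle.load(open("g0.pkl","rb"))["top"]
hsv=cv2.cvtColor(T["pixels"],cv2.COLOR_BGR2HSV)
m=((hsv[...,0]>85)&(hsv[...,0]<105)&(hsv[...,1]>70)).astype(np.uint8); m[:,:185]=0; m[:170]=0; m[260:]=0; m[:,280:]=0
m=cv2.morphologyEx(m,cv2.MORPH_CLOSE,np.ones((5,5)))
c=max(cv2.findContours(m,0,1)[0],key=cv2.contourArea)
w=np.array([at(T,tuple(map(float,p[0])),.018)[:2] for p in c])*1e3
print(cv2.fitEllipse(w.astype(np.float32)), cv2.minEnclosingCircle(w.astype(np.float32)))
E
```

```text
time: 4.8
tool_pos: [0.4535, 0.3369, 0.1214]
eef_rot: [3.141, 0.0, 1.574]
wrist_force: [0.7, -0.4, 0.1]
gripper_width: 0.0624
grasp_force: 33.4
((454.4526672363281, 338.3961181640625), (210.2412109375, 211.77963256835938), 109.69696044921875) ((455.9614562988281, 338.6034851074219), 108.51612854003906)
```

```bash
python3 -m creep '[[0,0,4,0,0,0,5.8],[0,0,8,0,0,0,5.8],[0,0,10,0,0,0,5.8],[0,0,11,0,0,0,5.8],[0,0,11.4,0,0,0,5.8],[0,0,11.4,0,0,0,5.8],[0,0,11.4,0,0,0,5.8],[0,0,11.4,0,0,0,5.8]]'
python3 -m creep '[[0,0,0,0,0,0,7.4],[0,0,0,0,0,0,7.4],[0,0,0,0,0,0,7.4],[0,0,0,0,0,0,7.4],[0,0,0,0,0,0,7.4],[0,0,-4,0,0,0,7.4],[0,0,-8,0,0,0,7.4],[0,0,-12,0,0,0,7.4],[0,0,-12,0,0,0,7.4]]'
```

```text
time: 5.6
tool_pos: [0.455, 0.3365, 0.0085]
eef_rot: [3.139, -0.001, 1.571]
wrist_force: [-0.3, -0.3, -0.1]
gripper_width: 0.0624
grasp_force: 33.4
time: 6.5
tool_pos: [0.4576, 0.338, 0.1325]
eef_rot: [3.131, -0.005, 1.571]
wrist_force: [1.5, 0.5, -0.2]
gripper_width: 0.0741
grasp_force: 0.0
```

```bash
cat > look.py <<'E'
from cell import robot; from h import *
import sys
s=robot.snapshot("top"); o=robot.get_obs(); print("t",round(o["time"],2),"tcp",(o["tool_pos"]*1e3).round(1),o["eef_rot"].round(3),round(o["gripper_width"]*1e3,1))
h=cv2.cvtColor(s["pixels"],cv2.COLOR_BGR2HSV); H,Sa,V=cv2.split(h)
M=dict(green=(H>35)&(H<75)&(Sa>120),brown=(V<90)&(V>25)&(Sa>90)&((H<20)|(H>170)),red=((H<8)|(H>172))&(Sa>170)&(V>120),heel=(H>15)&(H<30)&(Sa>50)&(Sa<125)&(V>170),crown=(H>5)&(H<16)&(Sa>185)&(V>90))
Z=dict(green=.024,brown=.024,red=.022,heel=.026,crown=.022)
for n,m in M.items():
    m=cv2.morphologyEx(m.astype(np.uint8),cv2.MORPH_OPEN,np.ones((3,3))); m=cv2.morphologyEx(m,cv2.MORPH_CLOSE,np.ones((5,5)))
    for st,c in list(zip(*cv2.connectedComponentsWithStats(m)[2:]))[1:]:
        if 120<st[4]<600 and max(st[2:4])<28 and 180<c[0]<520 and c[1]>105:
            zs=[Z[n]]
            if c[0]<280: zs=[.019,.031,.043,.053]
            if c[0]>420: zs=[.016]
            print(n,c.round(1),st[4],st[2:4],*[(at(s,c,z)*1e3).round(1)[:2] for z in zs])
if len(sys.argv)>1: cv2.imwrite(sys.argv[1],s["pixels"])
E
python3 look.py pics/t2.png
```

```text
t 6.55 tcp [456.  337.2 130.2] [ 3.135e+00 -3.000e-03  1.571e+00] 74.1
green [460.4 134. ] 257 [20 18] [ 677.3 -340.5]
green [338.5 142.3] 261 [20 20] [659.1  18.2]
green [309.3 180. ] 275 [19 19] [550.3 105.8]
green [310.8 210.4] 243 [18 19] [461.5 102.9]
brown [376.8 142.1] 285 [20 19] [657.3 -93.7]
brown [371.7 208.4] 301 [20 19] [464.  -73.5]
red [308.7 141.3] 237 [19 19] [664.4 105.3]
heel [233.6 213.2] 224 [14 21] [457.8 328.8] [457.5 326.7] [457.3 324.5] [457.  322.7]
crown [342.5 208.2] 351 [22 21] [466.3  10.9]
```

```bash
python3 -m creep '[[-5,0,0,0,0,0,7.4],[-10,0,0,0,0,0,7.4],[-15,0,0,0,0,0,7.4],[-20,0.5,0,0,0,0,7.4],[-25,0.9,0,0,0,0,7.4],[-30,0.9,0,0,0,0,7.4],[-35,0.9,0,0,0,0,7.4],[-39,0.9,1,0,0,0,7.4],[-41.2,0.9,3,0,0,0,7.4],[-41.2,0.9,6,0,0,0,7.4],[-41.2,0.9,7,0,0,0,7.4],[-41.2,0.9,7,0,0,0,7.4]]'
python3 -m creep '[[0,0,2.5,0,0,0,7.4],[0,0,4,0,0,0,7.4],[0,0,4.4,0,0,0,7.4],[0,0,4.4,0,0,0,7.4],[0,0,4.4,0,0,0,7.4],[0,0,4.4,0,0,0,5.4],[0,0,4.4,0,0,0,5.4],[0,0,4.4,0,0,0,5.4],[0,0,4.4,0,0,0,5.4],[0,0,4.4,0,0,0,5.4],[0,0,4.4,0,0,0,5.4],[0,0,4.4,0,0,0,5.4]]' 30
```

```text
time: 7.75
tool_pos: [0.4612, -0.0748, 0.0554]
eef_rot: [-3.136, -0.002, 1.571]
wrist_force: [-0.5, -0.0, 0.1]
gripper_width: 0.074
grasp_force: 0.0
time: 8.95
tool_pos: [0.4638, -0.0758, 0.0147]
eef_rot: [3.14, 0.001, 1.571]
wrist_force: [0.1, 0.5, 6.6]
gripper_width: 0.058
grasp_force: 30.6
```

```bash
python3 -m creep '[[0,0,-4,0,0,0,5.4],[0,0,-8,0,0,0,5.4],[5,0,-11,0,0,0,5.4],[10,0,-11,0,0,0,5.4],[15,0,-11,0,0,0,5.4],[20,-0.5,-11,0,0,0,5.4],[25,-0.9,-11,0,0,0,5.4],[30,-0.9,-11,0,0,0,5.4],[35,-0.9,-11,0,0,0,5.4],[39,-0.9,-11,0,0,0,5.4],[41.2,-0.9,-11,0,0,0,5.4],[41.2,-0.9,-11,0,0,0,5.4]]'
python3 look.py
```

```text
time: 10.15
tool_pos: [0.454, 0.3396, 0.1241]
eef_rot: [3.139, -0.002, 1.576]
wrist_force: [-1.0, -0.2, -0.5]
gripper_width: 0.0582
grasp_force: 32.5
t 10.2 tcp [453.6 337.5 123.8] [ 3.141 -0.     1.574] 58.0
green [460.4 134.1] 256 [20 18] [ 677.2 -340.4]
green [338.2 142.3] 253 [19 20] [659.2  19. ]
green [309.2 180. ] 280 [19 19] [550.3 105.9]
green [311.6 210.3] 274 [19 19] [461.8 100.5]
brown [376.9 142.5] 297 [20 19] [656.3 -93.9]
red [309.6 141.2] 215 [18 19] [664.7 102.6]
red [240.  267.7] 121 [13 16] [299.5 311.6] [300.6 309.6] [301.7 307.5] [302.6 305.8]
heel [235.1 214. ] 162 [11 21] [455.4 324.3] [455.1 322.2] [454.9 320.1] [454.7 318.3]
crown [342.3 208.2] 346 [21 21] [466.5  11.4]
```

```bash
python3 -m creep '[[0,0,4,0,0,0,5.4],[0,0,7,0,0,0,5.4],[0,0,9,0,0,0,5.4],[0,0,9.8,0,0,0,5.4],[0,0,10.2,0,0,0,5.4],[0,0,10.2,0,0,0,5.4],[0,0,10.2,0,0,0,5.4],[0,0,10.2,0,0,0,5.4]]'
python3 -m creep '[[0,0,0,0,0,0,7.4],[0,0,0,0,0,0,7.4],[0,0,0,0,0,0,7.4],[0,0,0,0,0,0,7.4],[0,0,0,0,0,0,7.4],[0,0,-4,0,0,0,7.4],[0,0,-8,0,0,0,7.4],[0,0,-11,0,0,0,7.4]]'
```

```text
time: 11.0
tool_pos: [0.455, 0.3363, 0.0223]
eef_rot: [3.14, -0.001, 1.571]
wrist_force: [0.8, 0.0, -0.1]
gripper_width: 0.0579
grasp_force: 32.5
time: 11.8
tool_pos: [0.4545, 0.3365, 0.133]
eef_rot: [3.141, -0.0, 1.571]
wrist_force: [1.7, -0.3, -0.5]
gripper_width: 0.0741
grasp_force: 0.0
```

```bash
python3 -m creep '[[-4.3,2,0,0,0,0,7.4],[-8.6,4,0,0,0,0,7.4],[-13,6,0,0,0,0,7.4],[-17.3,8.1,0,0,0,0,7.4],[-21.6,10.1,0,0,0,0,7.4],[-25.9,12.1,0,0,0,0,7.4],[-30.2,14.1,0,0,0,0,7.4],[-34.6,16.2,0,0,0,0,7.4],[-38.9,18.2,0,0,0,0,7.4],[-43.2,20.2,2,0,0,0,7.4],[-43.2,20.2,5,0,0,0,7.4],[-43.2,20.2,7,0,0,0,7.4]]'
python3 -m creep '[[0,0,2.5,0,0,0,7.4],[0,0,4,0,0,0,7.4],[0,0,4.8,0,0,0,7.4],[0,0,4.8,0,0,0,7.4],[0,0,4.8,0,0,0,7.4],[0,0,4.8,0,0,0,5.4],[0,0,4.8,0,0,0,5.4],[0,0,4.8,0,0,0,5.4],[0,0,4.8,0,0,0,5.4],[0,0,4.8,0,0,0,5.4],[0,0,4.8,0,0,0,5.4],[0,0,4.8,0,0,0,5.4]]' 30
python3 look.py pics/t3.png
```

```text
time: 13.0
tool_pos: [0.656, -0.0979, 0.0594]
eef_rot: [-3.14, -0.0, 1.568]
wrist_force: [-0.0, -0.1, -0.8]
gripper_width: 0.0739
grasp_force: 0.0
time: 14.2
tool_pos: [0.6572, -0.0959, 0.0151]
eef_rot: [3.139, 0.001, 1.571]
wrist_force: [-1.0, 0.6, 7.2]
gripper_width: 0.0579
grasp_force: 30.5
t 14.25 tcp [657.3 -95.9  15.2] [3.139e+00 1.000e-03 1.571e+00] 57.9
green [460.4 134. ] 258 [20 18] [ 677.4 -340.4]
green [338.5 142.3] 261 [20 20] [659.1  18.2]
brown [230.4 214. ] 302 [20 20] [455.8 338.4] [455.6 336.1] [455.4 333.9] [455.2 332. ]
red [309.9 138.6] 150 [19 13] [672.5 101.7]
red [236.9 266.5] 234 [18 17] [303.2 320.6] [304.3 318.5] [305.3 316.4] [306.2 314.6]
```

```bash
python3 -c "
import cv2
a=cv2.imread('pics/t3.png')[150:280,185:355]; cv2.imwrite('pics/t3c.png',cv2.resize(a,None,fx=4,fy=4,interpolation=2))"
```

```text
(no output)
```

View pics/t3c.png

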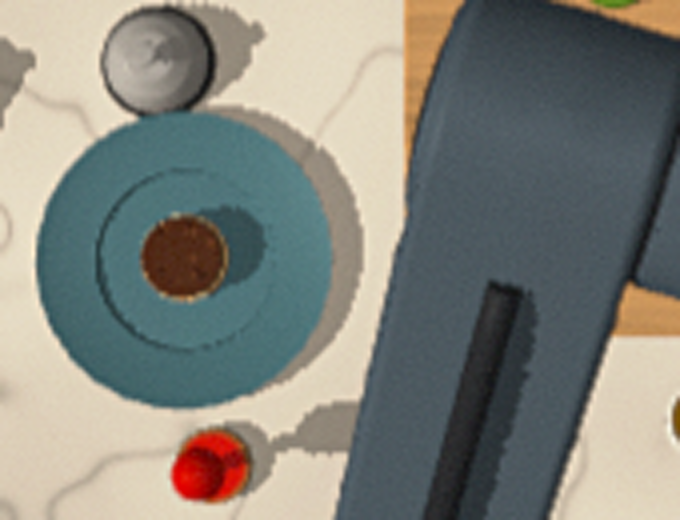

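```bash
python3 -m creep '[[0,0,-4,0,0,0,5.4],[0,0,-8,0,0,0,5.4],[4.3,-2,-11,0,0,0,5.4],[8.6,-4,-11,0,0,0,5.4],[13,-6,-11,0,0,0,5.4],[17.3,-8.1,-11,0,0,0,5.4],[21.6,-10.1,-11,0,0,0,5.4],[25.9,-12.1,-11,0,0,0,5.4],[30.2,-14.1,-11,0,0,0,5.4],[34.6,-16.2,-11,0,0,0,5.4],[38.9,-18.2,-11,0,0,0,5.4],[43.2,-20.2,-11,0,0,0,5.4]]'
python3 -m creep '[[0,0,0,0,0,0,5.4],[0,0,3,0,0,0,5.4],[0,0,6,0,0,0,5.4],[0,0,8,0,0,0,5.4],[0,0,8.7,0,0,0,5.4],[0,0,8.9,0,0,0,5.4],[0,0,8.9,0,0,0,5.4],[0,0,8.9,0,0,0,5.4],[0,0,8.9,0,0,0,5.4]]'
```

```text
time: 15.45
tool_pos: [0.4532, 0.3379, 0.1236]
eef_rot: [3.141, -0.0, 1.571]
wrist_force: [1.0, 0.8, -0.9]
gripper_width: 0.058
grasp_force: 32.4
time: 16.35
tool_pos: [0.455, 0.3364, 0.035]
eef_rot: [3.14, -0.001, 1.571]
wrist_force: [-0.4, -0.9, 0.2]
gripper_width: 0.058
grasp_force: 32.4
```

```bash
python3 -m creep '[[0,0,0,0,0,0,7.4],[0,0,0,0,0,0,7.4],[0,0,0,0,0,0,7.4],[0,0,0,0,0,0,7.4],[0,0,0,0,0,0,7.4],[0,0,-4,0,0,0,7.4],[0,0,-8,0,0,0,7.4],[0,0,-10,0,0,0,7.4],[0,0,-10,0,0,0,7.4]]'
python3 look.py
```

```text
time: 17.25
tool_pos: [0.4562, 0.3373, 0.1376]
eef_rot: [3.135, -0.003, 1.571]
wrist_force: [-0.5, 0.7, -0.2]
gripper_width: 0.0742
grasp_force: 0.0
t 17.3 tcp [455.  336.7 135.8] [ 3.138e+00 -2.000e-03  1.571e+00] 74.4
green [460.4 134.1] 256 [20 18] [ 677.2 -340.4]
green [338.4 142.4] 258 [19 20] [659.1  18.5]
green [309.3 179.9] 280 [19 19] [550.5 105.7]
green [310.7 210.5] 245 [18 19] [461.3 103.1]
brown [233.1 213.1] 215 [15 20] [458.2 330.5] [457.9 328.3] [457.7 326.1] [457.4 324.2]
red [309.  140.6] 221 [19 19] [666.5 104.3]
crown [342.3 208.1] 348 [21 21] [466.5  11.4]
```

```bash
python3 -m creep '[[-3,3,0,0,0,0,7.4],[-6,6,0,0,0,0,7.4],[-9,9,0,0,0,0,7.4],[-12,12,0,0,0,0,7.4],[-15,15,0,0,0,0,7.4],[-18,18,0,0,0,0,7.4],[-21,20,2,0,0,0,7.4],[-23.4,21,5,0,0,0,7.4],[-23.4,21,7,0,0,0,7.4],[-23.4,21,7,0,0,0,7.4]]'
python3 -m creep '[[0,0,2.5,0,0,0,7.4],[0,0,4,0,0,0,7.4],[0,0,5.1,0,0,0,7.4],[0,0,5.1,0,0,0,7.4],[0,0,5.1,0,0,0,7.4],[0,0,5.1,0,0,0,5.2],[0,0,5.1,0,0,0,5.2],[0,0,5.1,0,0,0,5.2],[0,0,5.1,0,0,0,5.2],[0,0,5.1,0,0,0,5.2],[0,0,5.1,0,0,0,5.2],[0,0,5.1,0,0,0,5.2]]' 30
```

```text
time: 18.3
tool_pos: [0.6604, 0.101, 0.0587]
eef_rot: [-3.131, -0.0, 1.569]
wrist_force: [-0.8, 0.7, -0.1]
gripper_width: 0.0742
grasp_force: 0.0
time: 19.5
tool_pos: [0.6651, 0.1024, 0.0149]
eef_rot: [3.139, -0.0, 1.571]
wrist_force: [-1.6, 1.3, 6.4]
gripper_width: 0.0559
grasp_force: 31.4
```

```bash
python3 -m creep '[[0,0,-4,0,0,0,5.2],[0,0,-8,0,0,0,5.2],[3,-3,-11,0,0,0,5.2],[6,-6,-11,0,0,0,5.2],[9,-9,-11,0,0,0,5.2],[12,-12,-11,0,0,0,5.2],[15,-15,-11,0,0,0,5.2],[18,-18,-11,0,0,0,5.2],[21,-20,-11,0,0,0,5.2],[23.4,-21,-11,0,0,0,5.2],[23.4,-21,-11,0,0,0,5.2],[23.4,-21,-11,0,0,0,5.2]]'
python3 -m creep '[[0,0,0,0,0,0,5.2],[0,0,3,0,0,0,5.2],[0,0,6,0,0,0,5.2],[0,0,7.2,0,0,0,5.2],[0,0,7.7,0,0,0,5.2],[0,0,7.7,0,0,0,5.2],[0,0,7.7,0,0,0,5.2],[0,0,7.7,0,0,0,5.2]]'
```

```text
time: 20.7
tool_pos: [0.4541, 0.3365, 0.1235]
eef_rot: [3.141, 0.0, 1.573]
wrist_force: [0.2, -0.2, -0.1]
gripper_width: 0.0555
grasp_force: 31.8
time: 21.5
tool_pos: [0.455, 0.3363, 0.047]
eef_rot: [3.14, -0.001, 1.571]
wrist_force: [-0.2, -0.7, -0.7]
gripper_width: 0.0557
grasp_force: 31.9
```

```bash
python3 -m creep '[[0,0,0,0,0,0,7.4],[0,0,0,0,0,0,7.4],[0,0,0,0,0,0,7.4],[0,0,0,0,0,0,7.4],[0,0,0,0,0,0,7.4],[0,0,-4,0,0,0,7.6],[0,0,-8,0,0,0,7.6],[0,0,-9,0,0,0,7.6],[0,0,-9,0,0,0,7.6]]'
python3 -m creep '[[-5,0,0,0,0,0,7.6],[-10,0,0,0,0,0,7.6],[-15,0.5,0,0,0,0,7.6],[-20,1.1,0,0,0,0,7.6],[-25,1.1,0,0,0,0,7.6],[-30,1.1,0,0,0,0,7.6],[-32.7,1.1,2,0,0,0,7.6],[-32.7,1.1,5,0,0,0,7.6],[-32.7,1.1,5,0,0,0,7.6],[-32.7,1.1,5,0,0,0,7.6]]'
python3 look.py
```

```text
time: 22.4
tool_pos: [0.4553, 0.3369, 0.1382]
eef_rot: [3.138, -0.002, 1.571]
wrist_force: [0.5, 0.4, -0.1]
gripper_width: 0.076
grasp_force: 0.0
time: 23.4
tool_pos: [0.4637, 0.0097, 0.0852]
eef_rot: [-3.137, -0.001, 1.571]
wrist_force: [-0.5, 0.2, 0.1]
gripper_width: 0.0761
grasp_force: 0.0
t 23.45 tcp [464.6   9.8  86.1] [-3.14  -0.     1.572] 75.9
green [460.4 134.1] 256 [20 18] [ 677.2 -340.4]
green [338.4 142.4] 258 [19 20] [659.1  18.5]
green [309.4 179.9] 284 [19 19] [550.5 105.5]
green [310.7 210.2] 243 [18 20] [462.2 103. ]
red [229.  213.8] 215 [19 19] [456.4 342.3] [456.2 340. ] [456.  337.7] [455.8 335.8]
```

```bash
python3 -m creep '[[0,0,3,0,0,0,7.6],[0,0,6,0,0,0,7.6],[0,0,7.3,0,0,0,7.6],[0,0,7.3,0,0,0,7.6],[0,0,7.3,0,0,0,7.6],[0,0,7.3,0,0,0,5.8],[0,0,7.3,0,0,0,5.8],[0,0,7.3,0,0,0,5.8],[0,0,7.3,0,0,0,5.8],[0,0,7.3,0,0,0,5.8],[0,0,7.3,0,0,0,5.8],[0,0,7.3,0,0,0,5.8]]' 30
python3 -m creep '[[0,0,-4,0,0,0,5.8],[0,0,-8,0,0,0,5.8],[5,0,-11,0,0,0,5.8],[10,0,-11,0,0,0,5.8],[15,-0.5,-11,0,0,0,5.8],[20,-1.1,-11,0,0,0,5.8],[25,-1.1,-11,0,0,0,5.8],[30,-1.1,-11,0,0,0,5.8],[32.7,-1.1,-11,0,0,0,5.8],[32.7,-1.1,-11,0,0,0,5.8],[32.7,-1.1,-11,0,0,0,5.8]]'
```

```text
time: 24.65
tool_pos: [0.4661, 0.0095, 0.0151]
eef_rot: [3.139, 0.0, 1.571]
wrist_force: [0.0, 2.3, 5.9]
gripper_width: 0.0618
grasp_force: 31.2
time: 25.75
tool_pos: [0.4536, 0.3369, 0.1242]
eef_rot: [3.141, -0.0, 1.574]
wrist_force: [-0.3, -0.6, 0.5]
gripper_width: 0.0613
grasp_force: 32.9
```

```bash
python3 -m creep '[[0,0,3,0,0,0,5.8],[0,0,5,0,0,0,5.8],[0,0,6.2,0,0,0,5.8],[0,0,6.7,0,0,0,5.8],[0,0,6.7,0,0,0,5.8],[0,0,6.7,0,0,0,5.8],[0,0,6.7,0,0,0,5.8],[0,0,6.7,0,0,0,5.8]]'
python3 -m creep '[[0,0,0,0,0,0,7.6],[0,0,0,0,0,0,7.6],[0,0,0,0,0,0,7.6],[0,0,0,0,0,0,7.6],[0,0,0,0,0,0,7.6],[0,0,-4,0,0,0,7.6],[0,0,-8,0,0,0,7.6],[0,0,-9,0,0,0,7.6],[-5,0,-9,0,0,0,7.6],[-10,0,-9,0,0,0,7.6],[-15,0,-9,0,0,0,7.6],[-15,0,-9,0,0,0,7.6]]'
python3 - <<'E'
from cell import robot; from h import *
import pickle
g=grab(robot); pickle.dump(g,open("g1.pkl","wb"))
a=g["top"]["pixels"][150:250,185:285]; b=g["scene"]["pixels"][215:315,300:420]
cv2.imwrite("pics/s2.png",np.hstack([cv2.resize(x,None,fx=3.6,fy=3.6,interpolation=cv2.INTER_CUBIC) for x in(a,b)]))
E
python3 look.py
```

```text
time: 26.55
tool_pos: [0.4545, 0.3362, 0.0567]
eef_rot: [3.141, -0.0, 1.571]
wrist_force: [0.6, -0.2, -0.2]
gripper_width: 0.0618
grasp_force: 32.9
time: 27.75
tool_pos: [0.4533, 0.1814, 0.1458]
eef_rot: [-3.139, 0.002, 1.565]
wrist_force: [0.3, 0.1, -0.7]
gripper_width: 0.0761
grasp_force: 0.0
t 27.9 tcp [454.3 186.3 146.1] [-3.141 -0.     1.57 ] 75.5
green [460.4 134.1] 256 [20 18] [ 677.2 -340.4]
green [338.4 142.4] 258 [19 20] [659.1  18.5]
green [309.3 179.9] 283 [19 19] [550.6 105.5]
green [310.8 210.2] 245 [18 20] [462.2 103. ]
crown [225.8 214.4] 242 [17 21] [454.9 351.9] [454.7 349.6] [454.4 347.2] [454.2 345.2]
```

View pics/s2.png

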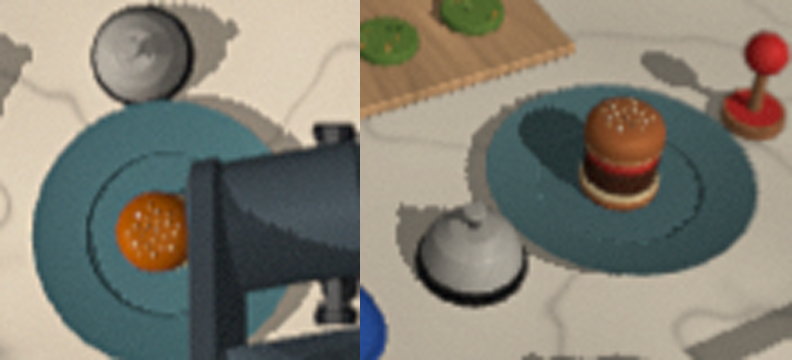

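The slider stands square: crown at top crop (150,232), and the layers line up in the scene crop at (622,150). The chrome bell plunger is at (145,47) / (478,212). Next I'll ring it with closed fingers.

```bash
python3 -m creep '[[3,3,0,0,0,0,0],[6,6,0,0,0,0,0],[9,9,0,0,0,0,0],[12,12,0,0,0,0,0],[15,14,0,0,0,0,0],[16,14.7,2,0,0,0,0],[16,14.7,5,0,0,0,0],[16,14.7,7,0,0,0,0],[16,14.7,7.2,0,0,0,0],[16,14.7,7.2,0,0,0,0],[16,14.7,7.2,0,0,0,0],[16,14.7,7.2,0,0,0,0]]' 30
python3 - <<'E'
from cell import robot; from h import *
g=grab(robot); print(robot.get_obs()["tool_pos"],robot.get_obs()["gripper_width"])
a=g["top"]["pixels"][130:210,185:265]; b=g["scene"]["pixels"][235:315,290:370]
cv2.imwrite("pics/s3.png",np.hstack([cv2.resize(x,None,fx=5,fy=5,interpolation=cv2.INTER_CUBIC) for x in(a,b)]))
E
```

```text
time: 29.1
tool_pos: [0.6021, 0.347, 0.076]
eef_rot: [3.139, -0.001, 1.571]
wrist_force: [0.3, -0.3, -0.0]
gripper_width: 0.0003
grasp_force: 0.0
[0.60191579 0.34658318 0.07579789] -0.0002441412374170269
```

View pics/s3.png

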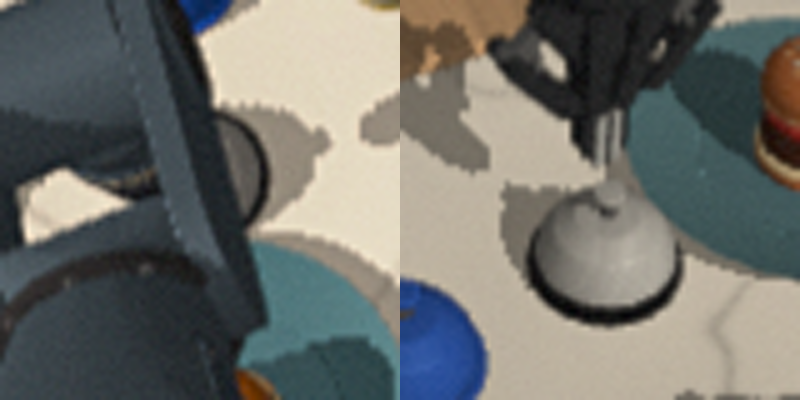

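Fingertips (scene crop 608,165) are directly above the plunger (610,190), so I'll press.

```bash
python3 -m creep '[[0,0,0.5,0,0,0,0],[0,0,1,0,0,0,0],[0,0,1.5,0,0,0,0],[0,0,1.7,0,0,0,0],[0,0,1.9,0,0,0,0],[0,0,2,0,0,0,0],[0,0,2,0,0,0,0],[0,0,2,0,0,0,0]]'
```

```text
time: 30.0
tool_pos: [0.6012, 0.3461, 0.055]
eef_rot: [3.142, 0.0, 1.571]
wrist_force: [-0.5, -1.2, 5.1]
gripper_width: -0.0001
grasp_force: 2.5
```

The bell is fully pressed (TCP z at 55 mm, 5.1 N). Next I'll lift off, turn to yaw 0 above the nearest veg patty, and fit the pan axis.

```bash
python3 -m creep '[[0,0,-4,0,0,0,0],[0,0,-8,0,0,0,0],[-4,-2.5,-10,0,0,9,7.4],[-8,-5,-10,0,0,18,7.4],[-12,-7,-10,0,0,27,7.4],[-16,-9,-10,0,0,36,7.4],[-20,-11.5,-10,0,0,45,7.4],[-24.7,-14.1,-10,0,0,54,7.4],[-24.7,-14.1,-10,0,0,63,7.4],[-24.7,-14.1,-10,0,0,72,7.4],[-24.7,-14.1,-10,0,0,81,7.4],[-24.7,-14.1,-10,0,0,90,7.4]]'
python3 - <<'E'
import pickle; from h import *
T=pickle.load(open("g1.pkl","rb"))["top"]
# pan corner check: model outline 290x185 at z=.018 fitted to outer corner picks; inner floor corners too
Rr=lambda c:(c[0]/4-.375+365,c[1]/4-.375+110)
out=[at(T,Rr(p),.018)[:2] for p in((252,178),(524,148),(560,566),(292,586))]
m=np.array([[145,92.5],[145,-92.5],[-145,-92.5],[-145,92.5]])/1e3
def fit(w):
    w=np.array(w); a=w-w.mean(0); b=m; th=np.arctan2((b[:,0]*a[:,1]-b[:,1]*a[:,0]).sum(),(b*a).sum()); return w.mean(0).round(4),np.degrees(th).round(2)
print(fit(out))
c,th=fit(out); r=np.radians(th); R=np.array([[np.cos(r),-np.sin(r)],[np.sin(r),np.cos(r)]])
im=T["pixels"].copy(); big=cv2.resize(im[120:270,410:530],None,fx=4,fy=4,interpolation=cv2.INTER_CUBIC)
for hx,hy,z,col in((.145,.0925,.018,(0,0,255)),(.141,.0885,.004,(255,0,0))):
    q=np.array([[hx,hy],[hx,-hy],[-hx,-hy],[-hx,hy]])@R.T+c
    p=proj(T,[[*x,z] for x in q]); p=((p-[410,120]+.375)*4).astype(np.int32); cv2.polylines(big,[p],True,col,1)
cv2.imwrite("pics/pan.png",big)
E
python3 look.py
```

```text
time: 31.2
tool_pos: [0.4602, 0.099, 0.1542]
eef_rot: [-3.141, -0.0, 0.064]
wrist_force: [0.0, 0.1, 0.2]
gripper_width: 0.0739
grasp_force: 0.0
(array([ 0.4784, -0.3493]), np.float64(3.32))
t 31.25 tcp [460.2  99.1 154.2] [-3.141 -0.     0.06 ] 74.2
green [460.4 134. ] 257 [20 18] [ 677.3 -340.5]
green [338.2 142.3] 252 [19 20] [659.4  18.9]
green [309.3 179.6] 269 [19 17] [551.5 105.6]
red [237.  266.5] 233 [18 17] [303.1 320.3] [304.2 318.2] [305.2 316.1] [306.1 314.4]
crown [227.4 214.1] 310 [20 21] [455.5 347. ] [455.3 344.7] [455.1 342.3] [454.9 340.4]
```

View pics/pan.png

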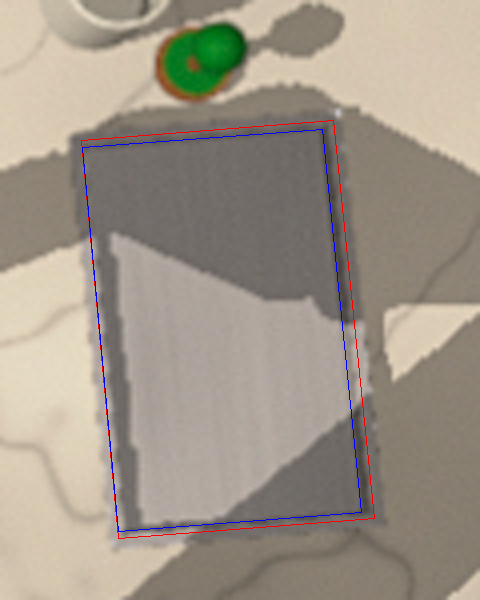

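Pan outline matches the model: centre (0.478,-0.349), axis 3.3° off world x, and lip margins equal on both sides.

```bash
python3 -m creep '[[0,0,4,0,0,3.7,7.4],[0,0,8,0,0,3.7,7.4],[0,0,9,0,0,3.7,7.4],[0,0,9,0,0,3.7,7.4],[0,0,9,0,0,3.7,7.4]]'
python3 look.py
```

```text
time: 31.75
tool_pos: [0.4609, 0.0993, 0.065]
eef_rot: [3.142, -0.001, 0.007]
wrist_force: [-0.1, -0.4, -0.9]
gripper_width: 0.0739
grasp_force: 0.0
t 31.8 tcp [461.3  99.3  65.5] [ 3.142e+00 -3.000e-03  7.000e-03] 74.4
green [460.4 134.1] 256 [20 18] [ 677.2 -340.4]
green [338.2 142.3] 253 [19 20] [659.3  19. ]
green [309.5 180.1] 277 [19 19] [550. 105.]
crown [227.9 214.1] 343 [21 21] [455.7 345.6] [455.5 343.3] [455.3 340.9] [455.1 339. ]
```

```bash
python3 -m creep '[[0,0,2.5,0,0,0,7.4],[0,0,4,0,0,0,7.4],[0,0,5.1,0,0,0,7.4],[0,0,5.1,0,0,0,7.4],[0,0,5.1,0,0,0,7.4],[0,0,5.1,0,0,0,5.4],[0,0,5.1,0,0,0,5.4],[0,0,5.1,0,0,0,5.4],[0,0,5.1,0,0,0,5.4],[0,0,5.1,0,0,0,5.4],[0,0,5.1,0,0,0,5.4],[0,0,5.1,0,0,0,5.4]]' 30
```

```text
time: 33.0
tool_pos: [0.4609, 0.0993, 0.0147]
eef_rot: [3.142, -0.002, 0.007]
wrist_force: [-0.6, 0.9, 5.6]
gripper_width: 0.0577
grasp_force: 30.7
```

```bash
python3 -m creep '[[0,0,-4,0,0,0,5.4],[0,0,-8,0,0,0,5.4],[0,5,-11,0,0,0,5.4],[0,10,-11,0,0,0,5.4],[0,15,-11,0,0,0,5.4],[-1,20,-11,0,0,0,5.4],[-2,25,-11,0,0,0,5.4],[-3,30,-11,0,0,0,5.4],[-4,35,-11,0,0,0,5.4],[-5,40,-11,0,0,0,5.4],[-5.8,45.2,-11,0,0,0,5.4],[-5.8,45.2,-11,0,0,0,5.4]]'
python3 -m creep '[[0,0,0,0,0,0,5.4],[0,0,0,0,0,0,5.4]]'
```

```text
time: 34.2
tool_pos: [0.4051, -0.3595, 0.1245]
eef_rot: [3.136, -0.003, 0.002]
wrist_force: [-0.4, -0.1, -0.2]
gripper_width: 0.058
grasp_force: 32.5
time: 34.4
tool_pos: [0.4046, -0.3515, 0.1233]
eef_rot: [-3.14, 0.001, 0.006]
wrist_force: [0.3, 0.5, -0.5]
gripper_width: 0.0579
grasp_force: 32.5
```

```bash
python3 -m creep '[[0,0,4,0,0,0,5.4],[0,0,8,0,0,0,5.4],[0,0,10,0,0,0,5.4],[0,0,11,0,0,0,5.4],[0,0,11.6,0,0,0,5.4],[0,0,11.6,0,0,0,5.4],[0,0,11.6,0,0,0,5.4],[0,0,11.6,0,0,0,5.4]]'
python3 -m creep '[[0,0,0,0,0,0,7.4],[0,0,0,0,0,0,7.4],[0,0,0,0,0,0,7.4],[0,0,0,0,0,0,7.4],[0,0,-4,0,0,0,7.4],[0,0,-8,0,0,0,7.4],[0,0,-12,0,0,0,7.4],[0,0,-12,0,0,0,7.4]]'
python3 look.py
```

```text
time: 35.2
tool_pos: [0.4057, -0.3535, 0.0083]
eef_rot: [3.14, -0.001, 0.007]
wrist_force: [-1.1, 0.1, 0.3]
gripper_width: 0.058
grasp_force: 32.5
time: 36.0
tool_pos: [0.4074, -0.356, 0.1322]
eef_rot: [3.133, -0.007, 0.007]
wrist_force: [0.7, -0.7, -0.4]
gripper_width: 0.0739
grasp_force: 0.0
t 36.05 tcp [ 406.4 -354.7  130. ] [ 3.136 -0.004  0.006] 73.8
green [460.4 134. ] 257 [20 18] [ 677.3 -340.5]
green [338.4 142.4] 258 [19 20] [659.1  18.5]
green [309.3 180. ] 282 [19 19] [550.3 105.6]
red [236.9 266.3] 239 [18 17] [303.6 320.7] [304.7 318.6] [305.8 316.5] [306.7 314.7]
crown [227.5 214.1] 312 [20 21] [455.7 346.7] [455.5 344.4] [455.2 342.1] [455.  340.1]
```

```bash
python3 -m creep '[[1.6,-5,0,0,0,0,7.4],[3.2,-10,0,0,0,0,7.4],[4.8,-15,0,0,0,0,7.4],[6.4,-20,0,0,0,0,7.4],[8,-25,0,0,0,0,7.4],[9.7,-30,0,0,0,0,7.4],[11.3,-35,0,0,0,0,7.4],[12.9,-40,0,0,0,0,7.4],[14.8,-45.9,0,0,0,0,7.4],[14.8,-45.9,3,0,0,0,7.4],[14.8,-45.9,7,0,0,0,7.4],[14.8,-45.9,7,0,0,0,7.4]]'
python3 -m creep '[[0,0,0,0,0,0,7.4],[0,0,2,0,0,0,7.4],[0,0,4,0,0,0,7.4],[0,0,4.4,0,0,0,7.4],[0,0,4.4,0,0,0,7.4],[0,0,4.4,0,0,0,5.4],[0,0,4.4,0,0,0,5.4],[0,0,4.4,0,0,0,5.4],[0,0,4.4,0,0,0,5.4],[0,0,4.4,0,0,0,5.4],[0,0,4.4,0,0,0,5.4]]' 30
```

```text
time: 37.25
tool_pos: [0.5449, 0.108, 0.0514]
eef_rot: [-3.142, 0.014, 0.009]
wrist_force: [-1.7, -0.3, -0.2]
gripper_width: 0.0743
grasp_force: 0.0
time: 38.35
tool_pos: [0.5512, 0.1063, 0.0154]
eef_rot: [3.141, -0.003, 0.006]
wrist_force: [-1.6, -2.8, 7.1]
gripper_width: 0.058
grasp_force: 31.2
```

```bash
python3 -m creep '[[0,0,-4,0,0,0,5.4],[0,0,-8,0,0,0,5.4],[-1,5,-11,0,0,0,5.4],[-2,10,-11,0,0,0,5.4],[-3,15,-11,0,0,0,5.4],[-4,20,-11,0,0,0,5.4],[-5,25,-11,0,0,0,5.4],[-6,30,-11,0,0,0,5.4],[-7,35,-11,0,0,0,5.4],[-7.6,40,-11,0,0,0,5.4],[-7.6,45.5,-11,0,0,0,5.4],[-7.6,45.5,-11,0,0,0,5.4]]'
python3 -m creep '[[0,0,0,0,0,0,5.4],[0,0,0,0,0,0,5.4],[0,0,4,0,0,0,5.4],[0,0,8,0,0,0,5.4],[0,0,10,0,0,0,5.4],[0,0,11,0,0,0,5.4],[0,0,11.7,0,0,0,5.4],[0,0,11.7,0,0,0,5.4],[0,0,11.7,0,0,0,5.4],[0,0,11.7,0,0,0,5.4]]'
```

```text
time: 39.55
tool_pos: [0.4774, -0.3548, 0.1248]
eef_rot: [3.136, -0.004, 0.002]
wrist_force: [0.3, 0.9, -0.4]
gripper_width: 0.0577
grasp_force: 32.6
time: 40.55
tool_pos: [0.4778, -0.3489, 0.0073]
eef_rot: [3.14, -0.001, 0.007]
wrist_force: [0.2, 0.5, -0.1]
gripper_width: 0.0577
grasp_force: 38.1
```

```bash
python3 -m creep '[[0,0,0,0,0,0,7.4],[0,0,0,0,0,0,7.4],[0,0,0,0,0,0,7.4],[0,0,0,0,0,0,7.4],[0,0,-4,0,0,0,7.4],[0,0,-8,0,0,0,7.4],[0,0,-12,0,0,0,7.4],[0,0,-12,0,0,0,7.4]]'
python3 look.py
python3 -m creep '[[2,-5,0,0,0,0,7.4],[4,-9,0,0,0,0,7.4],[6,-13,0,0,0,0,7.4],[8,-17,0,0,0,0,7.4],[10,-21,0,0,0,0,7.4],[12,-25,0,0,0,0,7.4],[14,-29,0,0,0,0,7.4],[16,-33,0,0,0,0,7.4],[18.4,-36.8,0,0,0,0,7.4],[18.4,-36.8,3,0,0,0,7.4],[18.4,-36.8,6,0,0,0,7.4],[18.4,-36.8,6,0,0,0,7.4]]'
python3 look.py
```

```text
time: 41.35
tool_pos: [0.4799, -0.3516, 0.1319]
eef_rot: [3.133, -0.008, 0.007]
wrist_force: [0.8, -1.2, -0.1]
gripper_width: 0.0737
grasp_force: 0.0
t 41.4 tcp [ 478.6 -350.3  129.4] [ 3.136 -0.005  0.006] 74.3
green [460.4 134. ] 257 [20 18] [ 677.3 -340.5]
green [338.4 142.4] 258 [19 20] [659.1  18.5]
green [465.  204.5] 144 [19 17] [ 470.2 -345.4]
red [236.9 266.4] 237 [18 17] [303.3 320.6] [304.4 318.4] [305.4 316.3] [306.3 314.6]
crown [228.3 213.8] 332 [21 21] [456.6 344.4] [456.3 342.1] [456.1 339.8] [455.9 337.9]
time: 42.6
tool_pos: [0.6539, 0.0217, 0.0603]
eef_rot: [-3.14, 0.013, 0.007]
wrist_force: [-1.2, 1.1, -1.0]
gripper_width: 0.0742
grasp_force: 0.0
t 42.65 tcp [655.7  21.1  62.7] [-3.14   0.008  0.007] 74.1
green [460.4 134.1] 255 [20 18] [ 677.2 -340.4]
green [465.8 202.1] 288 [20 19] [ 477.1 -348.2]
green [478.1 229.5] 262 [19 19] [ 397.  -380.6]
crown [223.5 213.7] 161 [11 21] [456.9 358.5] [456.7 356.1] [456.4 353.6] [456.2 351.6]
```

Veg in the middle slot is fine (477,-348). The first one has been knocked to (397,-381), so I'll mend that after placing the third.

```bash
python3 -m creep '[[0,0,2.5,0,0,0,7.4],[0,0,4,0,0,0,7.4],[0,0,5.2,0,0,0,7.4],[0,0,5.2,0,0,0,7.4],[0,0,5.2,0,0,0,7.4],[0,0,5.2,0,0,0,5.4],[0,0,5.2,0,0,0,5.4],[0,0,5.2,0,0,0,5.4],[0,0,5.2,0,0,0,5.4],[0,0,5.2,0,0,0,5.4],[0,0,5.2,0,0,0,5.4]]' 30
```

```text
time: 43.75
tool_pos: [0.6596, 0.0204, 0.0159]
eef_rot: [3.141, -0.002, 0.006]
wrist_force: [-1.0, -0.6, 6.1]
gripper_width: 0.058
grasp_force: 31.7
```

```bash
python3 -m creep '[[0,0,-4,0,0,0,5.4],[0,0,-8,0,0,0,5.4],[-1.5,5,-11,0,0,0,5.4],[-3,10,-11,0,0,0,5.4],[-4.5,15,-11,0,0,0,5.4],[-6,20,-11,0,0,0,5.4],[-7.5,25,-11,0,0,0,5.4],[-9,30,-11,0,0,0,5.4],[-10.9,36.5,-11,0,0,0,5.4],[-10.9,36.5,-11,0,0,0,5.4],[-10.9,36.5,-11,0,0,0,5.4],[-10.9,36.5,-11,0,0,0,5.4]]'
python3 -m creep '[[0,0,4,0,0,0,5.4],[0,0,8,0,0,0,5.4],[0,0,10,0,0,0,5.4],[0,0,11,0,0,0,5.4],[0,0,11.7,0,0,0,5.4],[0,0,11.7,0,0,0,5.4],[0,0,11.7,0,0,0,5.4],[0,0,11.7,0,0,0,5.4]]'
```

```text
time: 44.95
tool_pos: [0.5515, -0.346, 0.1242]
eef_rot: [-3.141, -0.0, 0.004]
wrist_force: [-0.3, 0.6, -0.6]
gripper_width: 0.0576
grasp_force: 32.3
time: 45.75
tool_pos: [0.5529, -0.3453, 0.0083]
eef_rot: [3.14, -0.002, 0.007]
wrist_force: [-0.7, 0.2, -0.6]
gripper_width: 0.0577
grasp_force: 32.3
```

```bash
python3 -m creep '[[0,0,0,0,0,0,7.4],[0,0,0,0,0,0,7.4],[0,0,0,0,0,0,7.4],[0,0,0,0,0,0,7.4],[0,0,-4,0,0,0,7.4],[0,0,-8,0,0,0,7.4],[0,0,-10,0,0,0,7.4],[0,-5,-10,0,0,0,7.4],[0,-10,-10,0,0,0,7.4],[0,-15,-10,0,0,0,7.4],[0,-20,-10,0,0,0,7.4],[0,-20,-10,0,0,0,7.4]]'
python3 look.py pics/t4.png
python3 - <<'E'
import cv2
a=cv2.imread('pics/t4.png')[130:270,400:540]; cv2.imwrite('pics/t4c.png',cv2.resize(a,None,fx=4,fy=4,interpolation=2))
E
```

```text
time: 46.95
tool_pos: [0.5485, -0.1384, 0.1071]
eef_rot: [-3.138, 0.005, 0.013]
wrist_force: [-1.0, -0.3, -0.5]
gripper_width: 0.074
grasp_force: 0.0
t 47.0 tcp [ 550.  -141.7  107.3] [-3.141e+00  2.000e-03  1.100e-02] 74.1
green [460.4 134.1] 256 [20 18] [ 677.2 -340.4]
green [463.4 176.3] 251 [20 19] [ 552.5 -344.2]
green [465.8 202.1] 288 [20 19] [ 477.2 -348.2]
green [478.2 229.5] 261 [19 19] [ 397.  -380.7]
red [236.8 266.3] 241 [18 17] [303.6 320.8] [304.6 318.7] [305.7 316.5] [306.6 314.8]
crown [228. 214.] 319 [21 21] [456.  345.4] [455.8 343.1] [455.5 340.8] [455.3 338.8]
```

View pics/t4c.png

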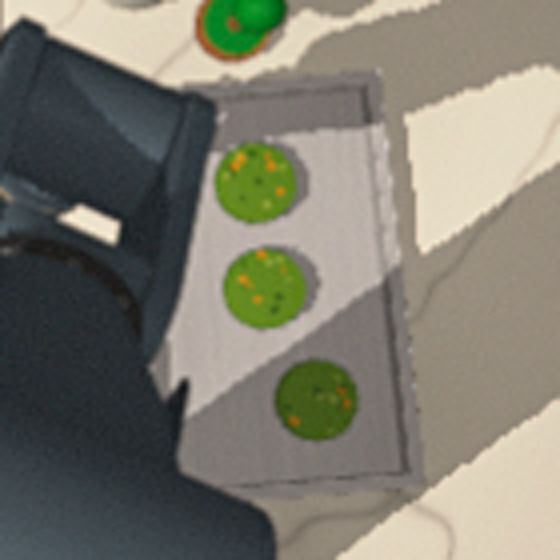

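Crop shows two veg patties in line (258,182), (265,288) and the knocked one at (316,400), flat but off the middle line. I'll regrasp and shift it.

```bash
python3 -m creep '[[-3,4.5,0,0,0,0,7.2],[-6,9,0,0,0,0,7.2],[-9,13.5,0,0,0,0,7.2],[-12,18,0,0,0,0,7.2],[-15.6,23.5,0,0,0,0,7.2],[-15.6,23.5,2,0,0,0,7.2],[-15.6,23.5,5,0,0,0,7.2],[-15.6,23.5,6,0,0,0,7.2],[-15.6,23.5,6,0,0,0,7.2],[-15.6,23.5,6,0,0,0,7.2]]'
python3 -m creep '[[0,0,2,0,0,0,7.2],[0,0,3.5,0,0,0,7.2],[0,0,4.1,0,0,0,7.2],[0,0,4.1,0,0,0,7.2],[0,0,4.1,0,0,0,7.2],[0,0,4.1,0,0,0,5.4],[0,0,4.1,0,0,0,5.4],[0,0,4.1,0,0,0,5.4],[0,0,4.1,0,0,0,5.4],[0,0,4.1,0,0,0,5.4],[0,0,4.1,0,0,0,5.4]]' 30
```

```text
time: 48.0
tool_pos: [0.3967, -0.3812, 0.0476]
eef_rot: [3.141, -0.0, 0.007]
wrist_force: [-0.9, -0.0, 0.1]
gripper_width: 0.0718
grasp_force: 0.0
time: 49.1
tool_pos: [0.3969, -0.3817, 0.0078]
eef_rot: [3.14, -0.001, 0.007]
wrist_force: [0.8, 0.8, 5.2]
gripper_width: 0.0579
grasp_force: 30.9
```

```bash
python3 -m creep '[[0,0,-2,0,0,0,5.4],[0,0,-3,0,0,0,5.4],[0.3,-1.5,-3,0,0,0,5.4],[0.6,-2.9,-3,0,0,0,5.4],[0.6,-2.9,-3,0,0,0,5.4],[0.6,-2.9,-2,0,0,0,5.4],[0.6,-2.9,-1,0,0,0,5.4],[0.6,-2.9,-0.2,0,0,0,5.4],[0.6,-2.9,-0.1,0,0,0,5.4],[0.6,-2.9,-0.1,0,0,0,5.4],[0.6,-2.9,-0.1,0,0,0,5.4]]'
python3 -m creep '[[0,0,0,0,0,0,7.4],[0,0,0,0,0,0,7.4],[0,0,0,0,0,0,7.4],[0,0,0,0,0,0,7.4],[0,0,-4,0,0,0,7.4],[0,0,-8,0,0,0,7.4],[0,0,-12,0,0,0,7.4],[3,-5,-14,0,0,0,7.4],[6,-10,-14,0,0,0,7.4],[9,-15,-14,0,0,0,7.4],[12,-20,-14,0,0,0,7.4],[15,-25,-14,0,0,0,7.4]]'
python3 -m creep '[[3,-4,0,0,0,0,7.4],[3,-4,0,0,0,0,7.4],[3,-4,0,0,0,0,7.4],[3,-4,0,0,0,0,7.4]]'
python3 look.py
python3 - <<'E'
from cell import robot; from h import *
g=grab(robot); S=g["scene"]["pixels"]; T=g["top"]["pixels"]
a=cv2.resize(S[130:320,150:450],None,fx=2.6,fy=2.6,interpolation=cv2.INTER_CUBIC); cv2.imwrite("pics/fin.png",a)
E
```

```text
time: 50.2
tool_pos: [0.4019, -0.3522, 0.007]
eef_rot: [-3.141, 0.0, 0.006]
wrist_force: [-0.5, -0.5, -0.0]
gripper_width: 0.0575
grasp_force: 41.0
time: 51.4
tool_pos: [0.5286, -0.1376, 0.1476]
eef_rot: [3.141, -0.0, 0.006]
wrist_force: [1.2, -0.6, 0.3]
gripper_width: 0.0741
grasp_force: 0.0
time: 51.8
tool_pos: [0.5569, -0.0998, 0.1471]
eef_rot: [3.142, 0.001, 0.006]
wrist_force: [-1.0, 0.2, 0.1]
gripper_width: 0.0743
grasp_force: 0.0
t 51.85 tcp [ 556.8 -100.2  147.1] [-3.142e+00  1.000e-03  5.000e-03] 74.3
green [460.4 134.1] 258 [20 18] [ 677.1 -340.4]
green [463.6 176.4] 247 [20 19] [ 552.2 -344.6]
green [465.8 202.2] 285 [20 19] [ 476.8 -348. ]
green [467.6 227.9] 257 [18 19] [ 402.4 -350.2]
red [236.8 266.3] 241 [18 17] [303.6 320.8] [304.6 318.7] [305.7 316.5] [306.6 314.8]
crown [227.9 214. ] 323 [21 21] [456.  345.7] [455.7 343.4] [455.5 341. ] [455.3 339.1]
```

View pics/fin.png

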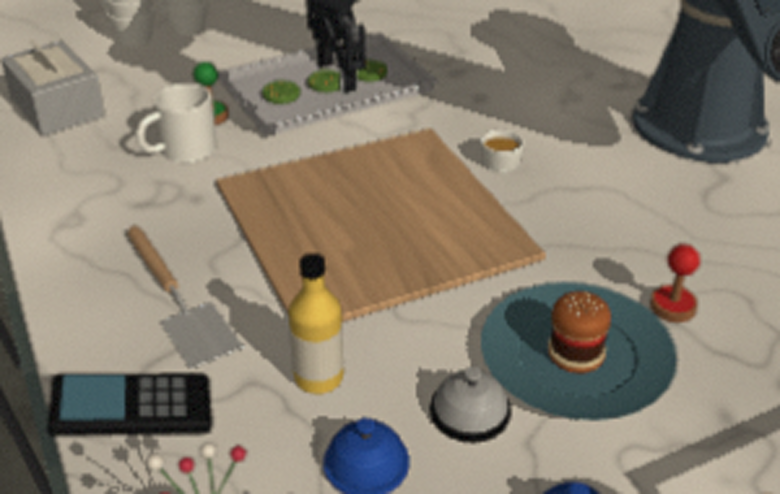

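The three veg patties lie in the pan row (fin.png 282,92 / 325,80 / 370,70) and the slider stands intact on the plate (580,330). The bottle, mug and markers are still upright, and the gripper is clear.

```bash
python3 -c "
from cell import robot
print(robot.close_job())"
```

```text
the job is handed in; nothing more can be done
None
```

I handed the job in at about 52 s on the robot's clock and got no verdict back: the beef slider is stacked and released on the plate, the bell was rung after it was complete, and the three veg patties lie in a row in the pan, one re-placed after being knocked aside.

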